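# Unlock the flange carrier and index it to the next station

### The job

Unlock the blue flange carrier: turn its red lock knob anticlockwise (seen from above) until it comes free, lift it right out and leave it in the green tray. Then push the carrier along its rail to the grey station hood until the hidden spring detent has dropped into the carrier's notch and holds it there. Leave the two cans and the spare flange where they are.

Things in the scene. Friction and masses are not known exactly. Their poses are not given: they have to be found in the camera images.
- rail: Steel rail slide fixed on the bench, 120 x 560 mm, base plate 14 mm thick (two guide strips to 22 mm high), origin at the centre of its underside, y along the rail. The carrier travels towards the rail's -y. Across the rail's -y end stands a 44 mm high end bar.
- carrier (a joint): Travel of the carrier towards the rail's -y, m: 0 at the start (locked, its centre at rail y +120 mm), 0.265 at the end. Blue pallet, 105 mm wide (rail x -50 to +55), 200 mm long, deck top 52 mm above the bench, with a bolted steel flange (70 mm across, top at 82 mm). Along its +x edge a brass cam bar, 14 mm wide, top at 60 mm, ends sloped, with one V notch. Drag about 1.5 N.
- push_face (a point): Centre of the carrier's rear end face, a yellow bumper 80 mm wide, from 22 to 60 mm above the bench; this point is 41 mm above the bench, at rail y +220 mm at the start. Push here towards the rail's -y; the rail behind it is free. Axes as the rail's.
- notch (a point): The V notch in the cam bar, at the bar's top: 130 mm ahead of push_face and 48 mm to the rail's +x side. Riding under the plunger the carrier takes about 2 to 6 N to push; with the plunger in the notch it takes about 15 N to push it out again, either way.
- hood: Grey station hood fixed beside the rail, parallel to it: column 25 x 70 mm, 100 mm high, its overhang covers the cam bar (underside at 72 mm). Origin: centre of the column's foot, 78 mm to the rail's +x side. Under the overhang a hidden spring plunger presses down on the cam bar; where along the rail is NOT known: anywhere within 15 mm either way of the hood's centre.
- flag (a joint): Height of the yellow indicator strip in the hood's top, in m: it follows the plunger. About 0 (nearly flush) while the carrier has not reached the plunger, rises to about 0.004 while the plunger rides on the cam bar, and falls back to about 0 (under 0.002) when it has dropped into the notch.
- flag_top (a point): Centre of the top of the yellow indicator strip (16 x 56 mm), 101 mm above the bench when down.
- knob: Loose T-shaped lock knob through the carrier's deck. Red bar grip 14 mm thick (knob x), 50 mm long (knob y), 6 to 46 mm above the origin, on a black disc 40 mm across. Origin: centre of the disc's underside, on the deck top; z up. Below: T-head 32 mm long along the grip (15 to 24 mm down) and a nose to 35 mm down in a rail socket, locking the carrier. Starts 60 to 80 degrees clockwise of the slot.
- knob_slot (a point): Centre, at the deck top, of the carrier's slot for the knob: the slot runs along the rail (white marks on the deck show it). The T-head passes only when the red grip lies along the rail within about 10 degrees; the stop is 4 degrees past that, anticlockwise. Lift the knob at least 40 mm. Axes as the rail's.
- tray: Open green parts tray fixed on the bench, 90 x 130 mm (its y), 30 mm high, walls and floor 4 to 5 mm. Origin: centre of its underside.
- spare_flange: Loose steel flange on the bench, 70 mm across, 30 mm high; origin under its centre. Bystander.
- spray_can: Loose metal can with blue label, bare metal ends, 58 mm across, 170 mm high; origin under its centre. Bystander.
- oil_can: Loose metal can with black label, bare metal ends, 58 mm across, 150 mm high; origin under its centre. Bystander.
Mind the look-alikes: they are no part of the job. Of the things that look like the knob, the smallest one is meant. What is meant by the tray is not white, and is the larger of those in its own colour.

How it is judged:
By the outcome, as a careful person would: the job done as asked, in the order asked, and still so for the second after the job is handed in, with the robot touching nothing.
It also fails if it takes over 64 s, if anything falls off the work surface, if the arm or the gripper's body presses on something with over 40 N, if the wrist force passes 120 N, or if a joint passes its speed limit or range.

### The arm

A 6-joint arm with a two-finger parallel gripper is mounted at the origin on the work surface. World frame = base frame: x ahead of the robot, y to its left, z up, the work surface at z = 0. Lengths are in m, angles in rad, forces in N, time in s.
With the tool pointing down it reaches from about 0.35 to 0.975 m from the base axis. Payload 4.9 kg.
Tool frame: the origin (TCP) lies on the centre line of the jaws, within the pads' length; the fingertips stand 19 mm ahead of it and the grasp point (between the pads) is the TCP (bot.finger_overhang is the distance from the TCP to the fingertips, in m); z points along the fingers, y is the line along which they close (so a half turn about z gives the same grasp; the last joint's range is limited). The gripper opens to 85 mm and grips with 20 to 120 N. Pads are 22 mm wide; open, the fingers measure 114 mm over their backs; the gripper's body (76 mm by 85 mm) begins 54 mm behind the grasp point. The pads swing forward as they close: fully open they stand 13 mm farther back than shut.
Start: joints at [-1.291, 0.053, 1.613, -0, 1.476, -0.119], TCP at [0.243, -0.576, 0.221] pointing down, gripper open.
Joint ranges: [-3.01, 3.01], [-1.01, 2.22], [0.06, 2.58], [-1.02, 4.17], [0.09, 2.62], [-3.14, 3.14]. Speed limits (rad/s): [2.57, 2.57, 3.14, 3.14, 3.14, 3.14].

### API

Orientations are given as a 3x3 rotation matrix whose columns are the frame's x, y, z axes.
In Python, from rig import bot gives the robot as it stands. The module is installed in compiled form; this text tells all that it offers.
- The arm moves only by the tool servo_tool, never from a script. Its argument "motion" is a list of rows, each a list of 7 numbers: the opening, from -1 (shut) to 1 (fully open), then the shift along the tool's x, y, z in m, then the turn, a rotation vector about the tool's x, y, z in degrees. In form: [[fingers, x, y, z, rx, ry, rz], ...]. A call has 1 to 12 rows; each row shifts and turns the commanded pose from where the row before left it, along the tool's axes as they then stand; what a row does not reach is not made up. A row lasts 1/8 s, in which the tool goes at most 62.5 mm and 10.7 degrees, less where a joint would pass 70% of its speed; a pose out of reach is approached as far as the arm can. A call with a gripper value outside its range is refused whole. The fingers move at their own pace and stop on an object; the grip force is fixed at half the most. Time passes only in rows, so rows that do not move let the fingers close. It gives the time, the measured TCP pose, the force, the opening and the grip force at its end, in the units of the state.
- bot.observe(): the state, without advancing time (a new reading comes with each control period).
- bot.grab_frame(name): name is "side" or "top"; returns (picture, depth): 480x640x3 uint8, blue, green, red; 480x640 float32, m along the optical axis (not along the pixel's ray), 0 where there is no reading.
- bot.camera_params(name): a dict with "fx", "fy", "cx", "cy" (pixels), "camera_from_world" (4x4, takes a point from world to camera coordinates). Camera axes: x right, y down, z forward; pixel columns grow to the right and rows downward; lengths in m; the calibration is good to about 2 mm. A picture is of the moment at which its call begins. camera_params takes no time and is no camera call.
- bot.finish_job(): hands the job in; it is judged then, once.
Trained networks look in the newest picture that a camera, given by its name, has taken for a name from the list of things; names that differ only in an ending like _2 or _b are one class to them, and where a whole thing is asked for, a point or a joint stands for the part that bears it (a point fixed in the world has none). Each returns a list of dicts, best first, with "p" (0 to 1); they miss things now and then, are a little off and sometimes report something else, mostly with a low value. They report only what shows in the picture. A call takes as long as a camera call. They do not tell look-alikes from the thing itself.
- bot.recognise(camera, target): "point" ([x, y, z] in m, in world coordinates, good to about 4 mm: the middle of the surface that is visible of it).
- bot.trace(camera, target): "mask" (480x640 bool, what is visible of it).
The state is a dict: "time_s": time; "joint_pos": joint angles; "joint_velocities": joint speeds; "joint_efforts": joint torques, N m; "position": TCP position; "tcp_rot": TCP orientation; "contact_force": force on the tool from outside, world axes, zero at the start; "moment": the same for the moment, N m; "gripper_width": finger opening in m; "gripper_force": force on a finger pad.
Only numpy, scipy, OpenCV 4.12 (cv2) and the standard library are available. Lean on these libraries where they do the work, as an engineer would, in place of code of your own. Each camera call takes 0.05 s, during which the arm holds its last target. There are 200 camera calls.

## Working session

There is one attempt and no reset: what is moved stays moved. The work goes in short steps, Python scripts to look and compute and a tool call to move; the robot and the scene stay as the last step left them, time stands still between calls to the robot, and variables do not carry over. Pictures are saved under pics/ and viewed, at most 10 in all, crops included, and the job is handed in when it is done.

Besides the shell and the picture viewer there is one more tool, called after "Request:" as name([rows], argument=value, ...), one row to a line, values as JSON. servo_tool: Moves the arm, as the interface text tells. Its arguments: {"type":"object","properties":{"motion":{"type":"array","items":{"type":"array","items":{"type":"number"}}}},"required":["motion"]}

```bash
mkdir -p pics; cat > h.py <<'E'
import numpy as np, cv2
from rig import bot
def world(cam,d,mask=None):
    p=bot.camera_params(cam); v,u=np.mgrid[0:480,0:640]
    P=np.stack([(u-p['cx'])/p['fx']*d,(v-p['cy'])/p['fy']*d,d,np.ones_like(d)],-1)
    return (P@np.linalg.inv(p['camera_from_world']).T)[...,:3]
E
python3 - <<'E'
from h import *
for c in ['top','side']:
    im,d=bot.grab_frame(c); cv2.imwrite(f'pics/{c}0.png',im); np.save(f'{c}0.npy',d)
    p=bot.camera_params(c); print(c,p['fx'],np.round(np.linalg.inv(p['camera_from_world']),3).tolist())
    for t in ['rail','carrier','knob','tray','hood','flag','spare_flange','spray_can','oil_can','push_face','notch']:
        print(t,[(round(r['p'],2),np.round(r['point'],3).tolist()) for r in bot.recognise(c,t)])
s=bot.observe();print(s['time_s'],s['tcp_rot'],s['position'])
E
```

```text
top 599.0672912428997 [[0.02, -0.999, 0.049, 0.517], [-1.0, -0.02, 0.005, -0.042], [-0.004, -0.049, -0.999, 1.516], [0.0, 0.0, 0.0, 1.0]]
rail [(0.75, [0.51, 0.012, 0.016])]
carrier [(0.59, [0.496, 0.122, 0.051])]
knob [(0.85, [0.447, 0.351, 0.088]), (0.81, [0.469, 0.172, 0.088]), (0.74, [0.355, 0.139, 0.092])]
tray [(0.85, [0.65, 0.121, -0.002]), (0.71, [0.669, 0.366, 0.002]), (0.7, [0.825, 0.161, 0.003])]
hood [(0.98, [0.594, -0.084, 0.097]), (0.5, [0.575, -0.085, 0.102])]
flag [(0.66, [0.573, -0.08, 0.101])]
spare_flange [(0.59, [0.68, -0.032, 0.016])]
spray_can [(0.62, [0.695, -0.167, 0.166])]
oil_can [(0.77, [0.591, -0.319, 0.15])]
push_face [(0.66, [0.496, 0.125, 0.053])]
notch [(0.7, [0.496, 0.121, 0.054])]
side 499.5437704650601 [[-0.809, -0.344, 0.477, 0.019], [-0.588, 0.473, -0.656, 0.751], [0.0, -0.811, -0.585, 0.817], [0.0, 0.0, 0.0, 1.0]]
rail [(0.89, [0.486, 0.095, 0.026]), (0.57, [0.479, 0.138, 0.052])]
carrier [(0.78, [0.476, 0.138, 0.051])]
knob [(0.96, [0.469, 0.183, 0.081]), (0.9, [0.352, 0.149, 0.072]), (0.8, [0.437, 0.362, 0.08]), (0.61, [0.584, -0.311, 0.091])]
tray [(0.83, [0.829, 0.148, 0.008]), (0.71, [0.677, 0.365, 0.003]), (0.66, [0.658, 0.122, 0.008])]
hood [(0.68, [0.588, -0.064, 0.078])]
flag [(0.6, [0.573, -0.088, 0.104])]
spare_flange [(0.93, [0.669, -0.023, 0.017]), (0.27, [0.576, -0.089, 0.101])]
spray_can [(0.93, [0.69, -0.154, 0.108])]
oil_can [(0.64, [0.579, -0.31, 0.094]), (0.44, [0.48, 0.141, 0.054])]
push_face [(0.77, [0.48, 0.14, 0.056])]
notch [(0.94, [0.478, 0.137, 0.052])]
1.2 [[ 9.21530496e-01  3.88305994e-01 -1.57996303e-05]
 [ 3.88305994e-01 -9.21530496e-01 -1.82301159e-06]
 [-1.52677275e-05 -4.45513038e-06 -1.00000000e+00]] [ 0.24269177 -0.57592335  0.22122103]
```

View pics/top0.png

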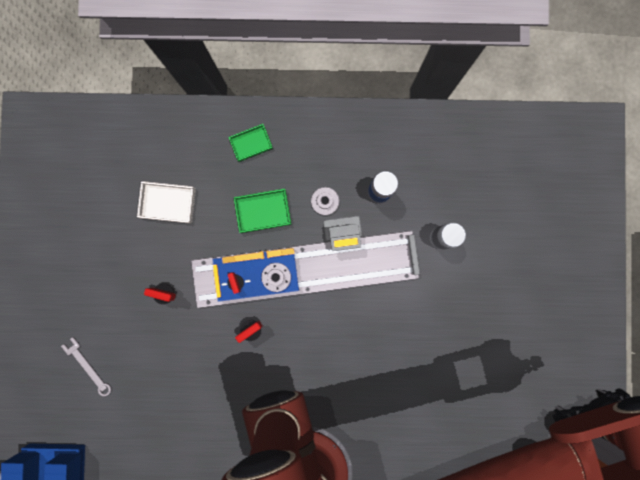

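View pics/side0.png

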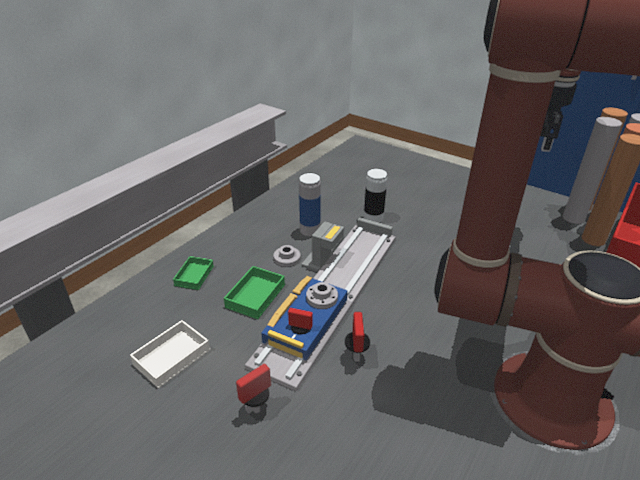

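The top view shows the carrier at (257,275), with candidate red knobs at (233,283), (160,293) and (248,330). The one at (233,283) is on the carrier deck and looks smallest. The candidate trays are the large green (262,210), small green (250,142) and white (166,202), so the large green one is meant.

```bash
cat > m.py <<'E'
from h import *
def rect(X,name):
    (c,s,a)=cv2.minAreaRect((X[:,:2]*1000).astype(np.float32)); 
    b=cv2.boxPoints((c,s,a)); e=b[1]-b[0];f=b[2]-b[1]; L=e if np.hypot(*e)>np.hypot(*f) else f
    yaw=np.degrees(np.arctan2(L[1],L[0]))%180
    print(name,len(X),'c',np.round(c,1),'size',np.round(sorted(s),1),'longaxis',round(yaw,1),'z',np.round(np.percentile(X[:,2],[5,50,95])*1000,0)); return c,yaw
E
python3 - <<'E'
from m import *
im=cv2.imread('pics/top0.png'); d=np.load('top0.npy'); W=world('top',d); hsv=cv2.cvtColor(im,cv2.COLOR_BGR2HSV)
H,S,V=hsv[...,0],hsv[...,1],hsv[...,2]
red=((H<6)|(H>174))&(S>150)&(V>100); g=(H>50)&(H<75)&(S>120); blue=(H>100)&(H<125)&(S>150)&(V>80); yel=(H>18)&(H<35)&(S>140)
for nm,m in [('red',red),('green',g),('blue',blue),('yel',yel)]:
    n,l,st,ce=cv2.connectedComponentsWithStats((m).astype(np.uint8))
    for i in range(1,n):
        if st[i,4]<25 or st[i,1]>345 : continue
        X=W[(l==i)&(d>0)]; rect(X,f'{nm} {np.round(ce[i])}')
        if nm=='red':
            X=X[X[:,2]>np.percentile(X[:,2],90)-.006]; rect(X,'   top')
        if nm=='green':
            X=X[X[:,2]>.022]; rect(X,'   rim')
r=bot.trace('top','rail')[0]['mask']; X=W[r&(d>0)]; X=X[(X[:,2]>.008)&(X[:,2]<.03)]; rect(X,'rail')
top=cv2.resize(im[190:350,130:350],None,fx=3.4,fy=3.4,interpolation=cv2.INTER_CUBIC); cv2.imwrite('pics/c0.png',top)
E
```

```text
red [233. 282.] 129 c [473.  177.1] size [13.3 47.9] longaxis 19.4 z [ 85.  97. 102.]
   top 89 c [473.7 177.3] size [13.2 46.4] longaxis 19.8 z [ 96.  98. 102.]
red [158. 294.] 213 c [441.1 353.6] size [18.7 63.2] longaxis 74.9 z [ 95. 103. 108.]
   top 156 c [441.5 353. ] size [17.2 62.3] longaxis 76.2 z [101. 104. 108.]
red [248. 332.] 214 c [356.7 137.7] size [19.8 62.8] longaxis 125.4 z [ 94. 103. 108.]
   top 150 c [357.2 138.1] size [17.1 62.6] longaxis 126.1 z [101. 104. 108.]
green [250. 142.] 989 c [824.8 154.1] size [66.7 94.1] longaxis 112.6 z [-2.  4. 23.]
   rim 64 c [824.  154.5] size [64.7 92.7] longaxis 112.5 z [22. 24. 28.]
green [262. 210.] 1914 c [653.5 120.2] size [ 94.2 130. ] longaxis 100.6 z [-1.  5. 31.]
   rim 307 c [651.9 120. ] size [ 91.1 129.6] longaxis 100.7 z [24. 29. 35.]
blue [253. 276.] 1627 c [491.3 128.7] size [100.4 195.5] longaxis 97.8 z [47. 52. 57.]
yel [346. 242.] 133 c [574.1 -88.7] size [13.9 52.9] longaxis 99.0 z [ 97. 101. 106.]
yel [279. 252.] 126 c [547.4  69.4] size [12.8 63. ] longaxis 97.4 z [52. 59. 64.]
yel [243. 257.] 196 c [534.  160.7] size [12.7 98.4] longaxis 98.9 z [53. 59. 64.]
yel [217. 281.] 116 c [475.8 222.2] size [ 9.3 76.1] longaxis 8.7 z [54. 59. 65.]
rail 6381 c [508.   11.1] size [120.2 559. ] longaxis 98.8 z [10. 15. 24.]
```

View pics/c0.png

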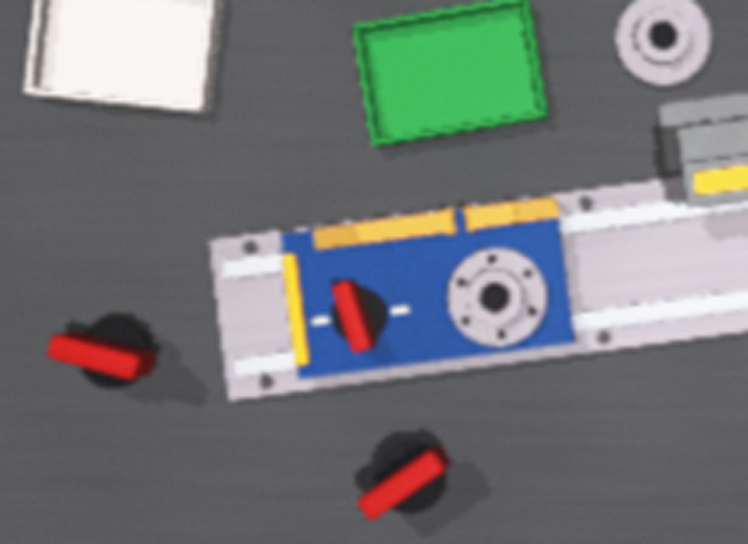

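The crop confirms it: the carrier knob at crop (352,316) has a 13×47 mm grip, against about 17×62 mm for the two loose ones. It sits between the white slot marks. The large green tray (91×130 mm) is at crop (450,70). The rail's y axis is at 98.8°, the grip at about 19.8°, so the turn is about 79° anticlockwise.

Request:
servo_tool([
  [0.3,0.04,-0.048,0,0,0,0],
  [0.3,0.04,-0.048,0,0,0,0],
  [0.3,0.04,-0.048,0,0,0,0],
  [0.3,0.04,-0.048,0,0,0,0],
  [0.3,0.04,-0.048,0,0,0,0],
  [0.3,0.04,-0.048,0,0,0,0],
  [0.3,0.04,-0.048,0,0,0,0],
  [0.3,0.04,-0.048,0,0,0,0],
  [0.3,0.04,-0.048,0,0,0,0],
  [0.3,0.04,-0.048,0,0,0,0],
  [0.3,0.0249,-0.0283,0,0,0,0],
  [0.3,0,0,0,0,0,3],
])

```text
time_s: 2.75
position: [0.4371, 0.0599, 0.2213]
tcp_rot: [[0.939, 0.343, -0.0], [0.343, -0.939, 0.0], [0.0, -0.0, -1.0]]
contact_force: [-0.9, 0.4, 0.4]
gripper_width: 0.0556
gripper_force: 0.0
```

```bash
cat > go.py <<'E'
import sys; from h import *
def go(x,y,z,yaw):
    s=bot.observe(); R=np.array(s['tcp_rot']); p=np.array(s['position'])
    c=np.degrees(np.arctan2(R[1,0],R[0,0]))
    print('t',round(s['time_s'],2),'p',np.round(p*1e3,1),'yaw',round(c,2),'tilt',np.round(R[2],4),'d_tool mm',np.round(R.T@(np.array([x,y,z])-p)*1e3,1),'rz',round(-(yaw-c),2),'j6',round(s['joint_pos'][5],2),'F',np.round(s['contact_force'],1),'M',np.round(s['moment'],2),'w',round(s['gripper_width'],4),'gf',np.round(s['gripper_force'],1))
if __name__=='__main__': go(*map(float,sys.argv[1:5]))
E
python3 go.py .4735 .177 .084 19.8
```

```text
t 2.75 p [437.1  59.9 221.3] yaw 20.04 tilt [ 1.e-04 -4.e-04 -1.e+00] d_tool mm [ 74.3 -97.5 137.4] rz 0.24 j6 1.19 F [-0.9  0.4  0.4] M [-0.03  0.02  0.02] w 0.0556 gf 0.0
```

Request:
servo_tool([
  [0.3,0.037,-0.0485,0,0,0,0.2],
  [0.3,0.0373,-0.049,0,0,0,0],
  [0.3,0,0,0.04,0,0,0],
  [0.3,0,0,0.04,0,0,0],
  [0.3,0,0,0.035,0,0,0],
  [0.3,0,0,0.022,0,0,0],
  [0.3,0,0,0,0,0,0],
  [0.3,0,0,0,0,0,0],
])

```text
time_s: 3.75
position: [0.4747, 0.1745, 0.0855]
tcp_rot: [[0.942, 0.336, 0.002], [0.336, -0.942, 0.0], [0.002, 0.0, -1.0]]
contact_force: [0.2, 0.1, 0.6]
gripper_width: 0.0556
gripper_force: 0.0
```

```bash
python3 - <<'E'
from go import *
go(.4735,.177,.084,19.8)
im,d=bot.grab_frame('side'); cv2.imwrite('pics/s1.png',cv2.resize(im[240:400,200:400],None,fx=3.5,fy=3.5,interpolation=cv2.INTER_CUBIC))
E
```

```text
t 3.75 p [474.7 174.5  85.5] yaw 19.65 tilt [ 1.9e-03  3.0e-04 -1.0e+00] d_tool mm [-0.3 -2.8  1.5] rz -0.15 j6 1.43 F [0.2 0.1 0.6] M [0.01 0.03 0.03] w 0.0556 gf 0.0
```

View pics/s1.png

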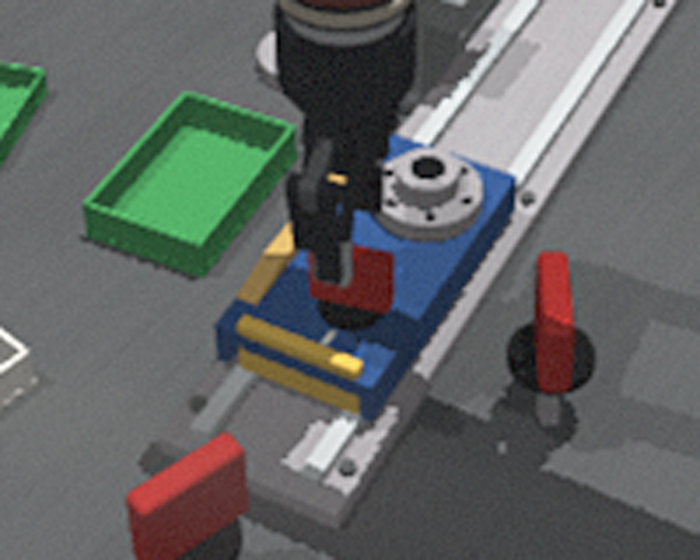

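The view shows the fingers straddling the red grip (crop (335,270), grip spanning 310–392) with the tips above the disc. I'll centre by 2.5 mm and close.

Request:
servo_tool([
  [0.3,0,-0.0025,0.001,0,0,0],
  [-1,0,0,0,0,0,0],
  [-1,0,0,0,0,0,0],
  [-1,0,0,0,0,0,0],
  [-1,0,0,0,0,0,0],
  [-1,0,0,0,0,0,0],
])

```text
time_s: 4.55
position: [0.4732, 0.1768, 0.0836]
tcp_rot: [[0.942, 0.336, 0.0], [0.336, -0.942, 0.0], [0.0, -0.0, -1.0]]
contact_force: [-0.4, 1.0, 4.3]
gripper_width: 0.0113
gripper_force: 58.7
```

```bash
python3 go.py .4735 .177 .084 19.8
```

```text
t 4.55 p [473.2 176.8  83.6] yaw 19.65 tilt [ 4.e-04 -2.e-04 -1.e+00] d_tool mm [ 0.4 -0.1 -0.4] rz -0.15 j6 1.44 F [-0.4  1.   4.3] M [ 0.06  0.14 -0.04] w 0.0113 gf 58.7
```

Request:
servo_tool([
  [-1,0,0,0,0,0,-8],
  [-1,0,0,0,0,0,-8],
  [-1,0,0,0,0,0,-8],
  [-1,0,0,0,0,0,-8],
  [-1,0,0,0,0,0,-8],
  [-1,0,0,0,0,0,-8],
  [-1,0,0,0,0,0,-8],
  [-1,0,0,0,0,0,-8],
  [-1,0,0,0,0,0,-8],
  [-1,0,0,0,0,0,-6],
  [-1,0,0,0,0,0,0],
  [-1,0,0,0,0,0,0],
])

```text
time_s: 6.05
position: [0.4732, 0.1766, 0.0836]
tcp_rot: [[-0.131, 0.991, 0.0], [0.991, 0.131, -0.0], [-0.0, 0.0, -1.0]]
contact_force: [-1.8, -1.7, 6.3]
gripper_width: 0.0116
gripper_force: 59.0
```

```bash
python3 go.py .4735 .177 .084 98.8
```

```text
t 6.05 p [473.2 176.6  83.6] yaw 97.55 tilt [-3.e-04  3.e-04 -1.e+00] d_tool mm [ 0.3  0.4 -0.4] rz -1.25 j6 0.08 F [-1.8 -1.7  6.3] M [-0.13  0.37 -0.03] w 0.0116 gf 59.0
```

Request:
servo_tool([
  [-1,0,0,0,0,0,-2],
  [-1,0,0,0,0,0,0],
  [-1,0,0,-0.006,0,0,0],
  [-1,0,0,-0.006,0,0,0],
  [-1,0,0,0,0,0,0],
])

```text
time_s: 6.68
position: [0.4732, 0.1768, 0.0956]
tcp_rot: [[-0.167, 0.986, 0.001], [0.986, 0.167, 0.0], [0.0, 0.001, -1.0]]
contact_force: [0.8, -0.0, -2.8]
gripper_width: 0.0116
gripper_force: 58.7
```

```bash
python3 go.py .4735 .177 .084 98.8
```

```text
t 6.67 p [473.2 176.8  95.6] yaw 99.63 tilt [ 0.e+00  7.e-04 -1.e+00] d_tool mm [ 0.2  0.3 11.6] rz 0.83 j6 0.04 F [ 0.8 -0.  -2.8] M [-0.   -0.   -0.02] w 0.0116 gf 58.7
```

It lifted freely 12 mm. Next I'll lift it out and carry it over the tray.

Request:
servo_tool([
  [-1,0,0,-0.03,0,0,0],
  [-1,0,0,-0.03,0,0,0],
  [-1,0,0,-0.03,0,0,0],
  [-1,0,0,0,0,0,0],
  [-1,-0.0172,0.0334,0,0,0,0],
  [-1,-0.0172,0.0334,0,0,0,0],
  [-1,-0.0172,0.0334,0,0,0,0],
  [-1,-0.0172,0.0334,0,0,0,0],
  [-1,-0.0171,0.0332,0,0,0,0],
  [-1,0,0,0,0,0,0],
])

```text
time_s: 7.92
position: [0.6523, 0.1188, 0.1819]
tcp_rot: [[-0.166, 0.986, -0.004], [0.986, 0.166, -0.0], [0.0, -0.004, -1.0]]
contact_force: [0.0, 0.4, -1.5]
gripper_width: 0.0114
gripper_force: 59.1
```

Request:
servo_tool([
  [-1,0,0,0,0,-7,0],
  [-1,0,0,0,0,-7,0],
  [-1,0,0,0,0,-7,0],
  [-1,0,0,0,0,-7,0],
  [-1,0,0,0,0,-7,0],
  [-1,0,0,0,0,0,0],
  [-1,0,0,0,0,0,0],
])

```text
time_s: 8.8
position: [0.6513, 0.1199, 0.1846]
tcp_rot: [[-0.138, 0.986, 0.095], [0.808, 0.168, -0.564], [-0.572, -0.001, -0.82]]
contact_force: [-0.1, 0.2, -0.6]
gripper_width: 0.0115
gripper_force: 59.1
```

```bash
python3 - <<'E'
from go import *
go(.652,.12,.1,98.8); print(np.round(bot.observe()['joint_pos'],2))
im,d=bot.grab_frame('side'); cv2.imwrite('pics/s2.png',im[120:400,80:480])
E
```

```text
t 8.8 p [651.3 119.9 184.6] yaw 99.69 tilt [-0.5723 -0.001  -0.8201] d_tool mm [48.4  0.8 69.4] rz 0.89 j6 0.25 F [-0.1  0.2 -0.6] M [ 0.38  0.04 -0.03] w 0.0115 gf 59.1
[ 0.32  0.25  1.54 -0.6   1.47  0.25]
```

View pics/s2.png

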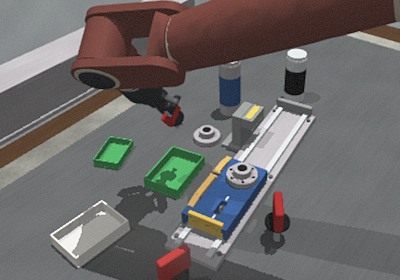

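The knob is held (crop (175,118)) above the tray, tilted nose-down toward −y, and the deck slot is now empty. Lowering it.

Request:
servo_tool([
  [-1,0.0172,0,0.0246,0,0,0],
  [-1,0.0172,0,0.0246,0,0,0],
  [-1,0.0143,0,0.0205,0,0,0],
  [-1,0.0086,0,0.0123,0,0,0],
  [-1,0,0,0,0,0,0],
  [-1,0.0029,0,0.0041,0,0,0],
  [-1,0,0,0,0,0,0],
])

```text
time_s: 9.72
position: [0.6523, 0.1201, 0.0809]
tcp_rot: [[-0.137, 0.986, 0.097], [0.808, 0.168, -0.565], [-0.573, 0.001, -0.819]]
contact_force: [0.5, -0.7, -0.8]
gripper_width: 0.0113
gripper_force: 59.1
```

Request:
servo_tool([
  [-1,0.0029,0,0.0041,0,0,0],
  [-1,0.0023,0,0.0033,0,0,0],
  [-1,0,0,0,0,0,0],
])

```text
time_s: 10.1
position: [0.6514, 0.1198, 0.0704]
tcp_rot: [[-0.138, 0.986, 0.095], [0.807, 0.168, -0.566], [-0.574, -0.001, -0.819]]
contact_force: [0.7, 0.1, -1.8]
gripper_width: 0.0115
gripper_force: 59.1
```

Request:
servo_tool([
  [-1,0.0017,0,0.0025,0,0,0],
  [-0.2,0,0,0,0,0,0],
  [-0.2,0,0,0,0,0,0],
  [-0.2,0,0,0,0,0,0],
  [-0.2,-0.0115,0,-0.0164,0,0,0],
  [-0.2,-0.0172,0,-0.0246,0,0,0],
  [-0.2,-0.0172,0,-0.0246,0,0,0],
  [-0.2,-0.0172,0,-0.0246,0,0,0],
  [-0.2,-0.0172,0,-0.0246,0,0,0],
  [-0.2,0,0,0,0,0,0],
])

```text
time_s: 11.35
position: [0.6539, 0.1205, 0.2137]
tcp_rot: [[-0.133, 0.986, 0.103], [0.809, 0.168, -0.564], [-0.573, 0.008, -0.82]]
contact_force: [-0.3, 0.3, -0.5]
gripper_width: 0.0339
gripper_force: 0.0
```

```bash
python3 - <<'E'
from m import *
from go import go
go(.652,.12,.1,98.8)
im,d=bot.grab_frame('side'); cv2.imwrite('pics/s3.png',cv2.resize(im[250:360,180:380],None,fx=3,fy=3))
W=world('side',d); hsv=cv2.cvtColor(im,cv2.COLOR_BGR2HSV);H,S,V=hsv[...,0],hsv[...,1],hsv[...,2]
m=((H<6)|(H>174))&(S>150)&(V>60)&(abs(W[...,0]-.65)<.08)&(abs(W[...,1]-.12)<.1)&(W[...,2]<.1)&(d>0)
rect(W[m],'red')
E
```

```text
t 11.35 p [653.9 120.5 213.7] yaw 99.31 tilt [-0.573   0.0085 -0.8195] d_tool mm [65.  -2.9 93.2] rz 0.51 j6 0.23 F [-0.3  0.3 -0.5] M [ 0.28  0.03 -0.02] w 0.0339 gf 0.0
red 220 c [641.5 159.1] size [13.9 46.6] longaxis 99.2 z [13. 41. 55.]
```

View pics/s3.png

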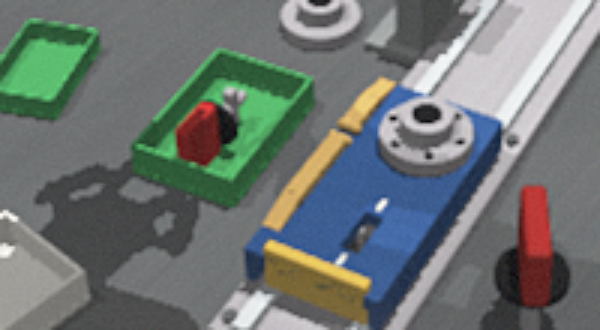

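The knob lies fully in the large green tray (crop (215,130)). The carrier slot is empty and the yellow bumper face is clear. Levelling the tool, closing, and moving behind the bumper.

Request:
servo_tool([
  [-1,0,0,0,0,7,0],
  [-1,0,0,0,0,7,0],
  [-1,0,0,0,0,7,0],
  [-1,0,0,0,0,7,0],
  [-1,0,0,0,0,7,0],
  [-1,0.0333,-0.032,0,0,0,0],
  [-1,0.0333,-0.032,0,0,0,0],
  [-1,0.0333,-0.032,0,0,0,0],
  [-1,0.0333,-0.032,0,0,0,0],
  [-1,0.0333,-0.032,0,0,0,0],
  [-1,0,0,0,0,0,0],
])

```text
time_s: 12.78
position: [0.4635, 0.2584, 0.2065]
tcp_rot: [[-0.171, 0.985, -0.003], [0.985, 0.171, -0.001], [-0.0, -0.003, -1.0]]
contact_force: [0.5, -1.4, -0.5]
gripper_width: -0.0002
gripper_force: 0.0
```

```bash
python3 go.py .4698 .258 .051 98.8
```

```text
t 12.78 p [463.5 258.4 206.5] yaw 99.85 tilt [-2.0e-04 -2.8e-03 -1.0e+00] d_tool mm [ -1.4   6.6 155.5] rz 1.05 j6 0.2 F [ 0.5 -1.4 -0.5] M [-0.04 -0.03  0.01] w -0.0002 gf 0.0
```

Request:
servo_tool([
  [-1,-0.001,0.006,0.03,0,0,1],
  [-1,0,0,0.04,0,0,0],
  [-1,0,0,0.04,0,0,0],
  [-1,0,0,0.03,0,0,0],
  [-1,0,0,0.0155,0,0,0],
  [-1,0,0,0,0,0,0],
  [-1,0,0,0,0,0,0],
])

```text
time_s: 13.65
position: [0.4735, 0.2575, 0.0541]
tcp_rot: [[-0.15, 0.989, 0.002], [0.989, 0.15, 0.001], [0.0, 0.002, -1.0]]
contact_force: [0.3, 0.5, 0.3]
gripper_width: -0.0001
gripper_force: 0.0
```

```bash
cat > st.py <<'E'
from go import *
def st():
    s=bot.observe(); p=np.array(s['position'])*1e3-[508,11.1,0]; a=np.radians(8.8); F=np.array(s['contact_force'])
    ry=np.array([-np.sin(a),np.cos(a),0]); rx=np.array([np.cos(a),np.sin(a),0])
    im,d=bot.grab_frame('side'); d2=None
    it,dt=bot.grab_frame('top'); W=world('top',dt); hsv=cv2.cvtColor(it,cv2.COLOR_BGR2HSV)
    y=(hsv[...,0]>18)&(hsv[...,0]<35)&(hsv[...,1]>120)&(dt>0)
    f=y&(abs(W[...,0]-.574)<.02)&(abs(W[...,1]+.0887)<.04)&(W[...,2]>.09)
    b=y&(W[...,2]>.05)&(W[...,2]<.068)
    R=(W*1e3-[508,11.1,0])
    rel=(R@rx,R@ry); bm=b&(abs(rel[0])<40)
    print('TCP rail',np.round([p@rx,p@ry,p[2]],1),'F_rail x,y,z',np.round([F@rx,F@ry,F[2]],1),'flag z mm',round(W[f][:,2].mean()*1e3,2),f.sum(),
     'bumper y',np.round(np.median(rel[1][bm]),1) if bm.sum() else None,bm.sum())
    return im,it
if __name__=='__main__': go(0,0,0,98.8); st()
E
python3 st.py
```

```text
t 13.65 p [473.5 257.5  54.1] yaw 98.63 tilt [ 4.0e-04  2.2e-03 -1.0e+00] d_tool mm [-183.5 -506.9   52.8] rz -0.17 j6 0.21 F [0.3 0.5 0.3] M [-0.02 -0.07  0.03] w -0.0001 gf 0.0
TCP rail [  3.6 248.8  54.1] F_rail x,y,z [0.4 0.5 0.3] flag z mm 100.87 154 bumper y 213.2 119
```

Request:
servo_tool([
  [-1,-0.01,-0.001,0.003,0,0,0],
  [-1,-0.008,-0.001,0,0,0,0],
  [-1,-0.008,-0.001,0,0,0,0],
  [-1,-0.01,0,0,0,0,0],
  [-1,-0.01,0,0,0,0,0],
  [-1,-0.01,0,0,0,0,0],
  [-1,-0.01,0,0,0,0,0],
  [-1,-0.01,0,0,0,0,0],
  [-1,-0.01,0,0,0,0,0],
  [-1,-0.01,0,0,0,0,0],
  [-1,-0.01,0,0,0,0,0],
  [-1,-0.006,0,0,0,0,0],
])

```text
time_s: 15.25
position: [0.4863, 0.1455, 0.0497]
tcp_rot: [[-0.15, 0.989, 0.0], [0.989, 0.15, -0.0], [-0.0, 0.0, -1.0]]
contact_force: [-0.3, 0.6, -0.2]
gripper_width: 0.0005
gripper_force: 0.0
```

```bash
python3 st.py
```

```text
t 15.25 p [486.3 145.5  49.7] yaw 98.63 tilt [-0.  0. -1.] d_tool mm [ -70.9 -502.6   49.7] rz -0.17 j6 -0.01 F [-0.3  0.6 -0.2] M [ 0.01 -0.03  0.02] w 0.0005 gf 0.0
TCP rail [ -0.9 136.1  49.7] F_rail x,y,z [-0.2  0.7 -0.2] flag z mm 100.89 154 bumper y None 0
```

```bash
sed -i "s/    return im,it/    cb=y\&(abs(rel[0]-48)<6)\&(W[...,2]>.048)\&(W[...,2]<.068); v=np.sort(rel[1][cb]); g=np.diff(v) if len(v)>1 else [0]; i=np.argmax(g); print('cam n',len(v),'range',np.round(v[[0,-1]],1) if len(v) else '','biggest gap',np.round(v[i:i+2],1) if len(v) else '')\n    return im,it/" st.py; python3 st.py
```

```text
t 15.35 p [486.3 145.6  49.7] yaw 98.6 tilt [ 0.e+00  1.e-04 -1.e+00] d_tool mm [ -71.2 -502.6   49.7] rz -0.2 j6 -0.01 F [ 0.8 -1.1  0.1] M [-0.02 -0.05  0.03] w 0.0 gf 0.0
TCP rail [ -0.9 136.2  49.7] F_rail x,y,z [ 0.6 -1.2  0.1] flag z mm 100.78 152 bumper y None 0
cam n 161 range [ 19.8 184.2] biggest gap [119.7 184.2]
```

Request:
servo_tool([
  [-1,-0.006,0,0,0,0,0],
  [-1,-0.006,0,0,0,0,0],
  [-1,-0.006,0,0,0,0,0],
  [-1,-0.006,0,0,0,0,0],
  [-1,-0.006,0,0,0,0,0],
  [-1,-0.006,0,0,0,0,0],
  [-1,-0.006,0,0,0,0,0],
])

```text
time_s: 16.32
position: [0.4926, 0.1043, 0.0497]
tcp_rot: [[-0.15, 0.989, 0.0], [0.989, 0.15, 0.0], [0.0, 0.0, -1.0]]
contact_force: [0.1, 1.9, -1.4]
gripper_width: 0.0001
gripper_force: 0.9
```

```bash
python3 st.py
```

```text
t 16.32 p [492.6 104.3  49.7] yaw 98.65 tilt [ 2.e-04  1.e-04 -1.e+00] d_tool mm [ -29.  -502.6   49.6] rz -0.15 j6 -0.09 F [ 0.1  1.9 -1.4] M [ 0.39 -0.02 -0.09] w 0.0001 gf 0.9
TCP rail [-1.  94.5 49.7] F_rail x,y,z [ 0.4  1.9 -1.4] flag z mm 101.13 155 bumper y None 0
cam n 139 range [ -2.3 124.1] biggest gap [ 85.7 119.4]
```

```bash
python3 - <<'E'
from h import *
a,_=bot.grab_frame('side'); b,_=bot.grab_frame('top')
cv2.imwrite('pics/s4.png',np.hstack([cv2.resize(a[200:400,180:440],(520,400)),cv2.resize(b[200:320,180:350],None,fx=1.6,fy=3.3333)[:400,:280]]))
E
```

```text
(no output)
```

View pics/s4.png

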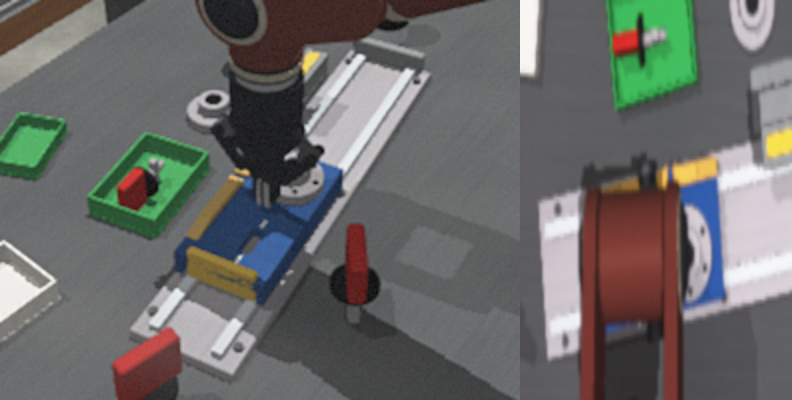

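The view shows the fingers over the deck at crop (265,205), behind the flange and ahead of the bumper, so they're pushing the flange instead of the bumper. Checking tip height.

```bash
python3 - <<'E'
from h import *
print(bot.finger_overhang); s=bot.observe(); p=np.array(s['position']); a=bot.camera_params('side')
for z in [.031,.05,.06,.07,.09]:
    c=a['camera_from_world']@np.array([p[0],p[1],z,1]); print(z,np.round([a['fx']*c[0]/c[2]+a['cx'],a['fy']*c[1]/c[2]+a['cy']],1),round(c[2],3))
im,d=bot.grab_frame('side'); W=world('side',d)
for v in range(280,316,3): print(v,[(u,np.round(W[v,u]*1e3).astype(int).tolist(),im[v,u].tolist()) for u in (308,312,316)])
b,db=bot.grab_frame('top');
print(s['joint_efforts'],s['contact_force'])
E
```

```text
0.019
0.031 [312.4 309.7] 1.11
0.05 [312.4 303.5] 1.098
0.06 [312.4 300.1] 1.093
0.07 [312.4 296.8] 1.087
0.09 [312.4 289.9] 1.075
280 [(308, [496, 115, 124], [28, 31, 27]), (312, [483, 119, 134], [30, 28, 29]), (316, [473, 118, 138], [31, 36, 29])]
283 [(308, [495, 116, 117], [35, 31, 34]), (312, [480, 123, 129], [33, 29, 27]), (316, [474, 117, 128], [30, 28, 30])]
286 [(308, [495, 116, 108], [30, 33, 30]), (312, [485, 116, 114], [34, 31, 26]), (316, [476, 114, 117], [38, 38, 34])]
289 [(308, [494, 118, 102], [45, 44, 43]), (312, [485, 116, 105], [34, 27, 27]), (316, [476, 113, 108], [36, 33, 31])]
292 [(308, [496, 116, 91], [83, 83, 82]), (312, [487, 113, 93], [107, 105, 103]), (316, [478, 112, 97], [35, 33, 37])]
295 [(308, [495, 117, 83], [87, 84, 82]), (312, [486, 115, 87], [103, 100, 101]), (316, [480, 109, 86], [30, 30, 31])]
298 [(308, [497, 114, 71], [83, 84, 84]), (312, [485, 116, 80], [105, 105, 106]), (316, [479, 110, 79], [33, 33, 29])]
301 [(308, [495, 117, 66], [88, 86, 84]), (312, [487, 113, 67], [107, 108, 105]), (316, [480, 109, 68], [36, 30, 29])]
304 [(308, [499, 112, 50], [90, 56, 37]), (312, [491, 108, 53], [69, 47, 36]), (316, [484, 103, 52], [66, 46, 28])]
307 [(308, [494, 119, 50], [88, 58, 38]), (312, [486, 114, 51], [92, 61, 38]), (316, [478, 111, 53], [78, 45, 28])]
310 [(308, [488, 127, 51], [89, 57, 38]), (312, [480, 123, 53], [134, 134, 131]), (316, [473, 118, 53], [93, 62, 42])]
313 [(308, [482, 135, 52], [90, 56, 35]), (312, [474, 131, 53], [99, 79, 71]), (316, [469, 124, 50], [90, 59, 39])]
[-1.22478744e-01 -2.97207999e+01 -3.25481164e+01 -1.12957120e-02
 -9.55339201e-04 -3.87613647e-03] [-2.56489184e-04  1.69755906e-01  9.14781675e-01]
```

```bash
python3 - <<'E'
from h import *
a=bot.camera_params('side')
for z in [.06,.07,.08,.09,.1]:
    c=a['camera_from_world']@np.array([.4645,.2027,z,1]); print(z,np.round([a['fx']*c[0]/c[2]+a['cx'],a['fy']*c[1]/c[2]+a['cy']],1))
im,d=bot.grab_frame('side'); W=world('side',d)
for v in range(220,304,6): print(v,np.round(W[v,312]*1e3).astype(int).tolist(),im[v,312].tolist(), end=' | ')
s=bot.observe(); print(s['time_s'],s['position'],s['gripper_width'],s['joint_pos'])
E
```

```text
0.06 [295.  332.9]
0.07 [294.9 329.5]
0.08 [294.8 326. ]
0.09 [294.6 322.5]
0.1 [294.5 318.9]
220 [455, 157, 316] [33, 39, 61] | 226 [471, 134, 283] [38, 42, 62] | 232 [472, 133, 269] [43, 43, 65] | 238 [470, 135, 257] [83, 91, 93] | 244 [473, 131, 239] [95, 99, 98] | 250 [19, 751, 817] [38, 36, 36] | 256 [471, 134, 212] [27, 29, 24] | 262 [471, 135, 198] [41, 38, 38] | 268 [484, 116, 163] [34, 26, 28] | 274 [480, 123, 154] [37, 34, 32] | 280 [482, 120, 135] [34, 29, 30] | 286 [485, 116, 114] [34, 33, 32] | 292 [487, 113, 94] [103, 101, 100] | 298 [485, 115, 79] [106, 103, 103] | 16.675 [0.49247106 0.1045223  0.04965361] 0.00042393832693001806 [ 6.13841337e-02 -6.42447854e-02  2.03240252e+00 -3.20125387e-04
  1.17348518e+00 -8.96018436e-02]
```

The images put the real fingertips about 32 mm above the reported height: tip z ≈ TCP z + 13 mm, both in the earlier grasp and now. So the fingers passed over the 60 mm bumper and moved the carrier about 22 mm via the flange. I'll lift, go back behind the bumper and descend, allowing for this.

Request:
servo_tool([
  [-1,0.004,0,-0.025,0,0,0],
  [-1,0.022,0,0,0,0,0],
  [-1,0.03,0,0,0,0,0],
  [-1,0.03,0,0,0,0,0],
  [-1,0.03,0,0,0,0,0],
  [-1,0.018,0,0,0,0,0],
  [-1,0,0,0,0,0,0],
  [-1,0,0,0,0,0,0],
])

```text
time_s: 17.68
position: [0.4724, 0.2364, 0.0746]
tcp_rot: [[-0.15, 0.989, -0.0], [0.989, 0.15, -0.001], [-0.001, -0.0, -1.0]]
contact_force: [0.1, 0.1, 0.8]
gripper_width: 0.0001
gripper_force: 0.0
```

```bash
python3 st.py
```

```text
t 17.68 p [472.4 236.4  74.6] yaw 98.64 tilt [-5.e-04 -1.e-04 -1.e+00] d_tool mm [-162.8 -502.6   74.8] rz -0.16 j6 0.17 F [0.1 0.1 0.8] M [ 0.03 -0.03 -0.01] w 0.0001 gf 0.0
TCP rail [ -0.7 228.1  74.6] F_rail x,y,z [0.1 0.1 0.8] flag z mm 100.97 153 bumper y 191.3 121
cam n 314 range [ -2.6 170.8] biggest gap [61.6 72.5]
```

Request:
servo_tool([
  [-1,0,0,0.02,0,0,0],
  [-1,0,0,0.015,0,0,0],
  [-1,0,0,0.01,0,0,0],
  [-1,0,0,0.006,0,0,0],
  [-1,0,0,0,0,0,0],
])

```text
time_s: 18.4
position: [0.4721, 0.237, 0.0233]
tcp_rot: [[-0.15, 0.989, -0.001], [0.989, 0.15, -0.0], [-0.0, -0.001, -1.0]]
contact_force: [0.8, 0.0, 0.2]
gripper_width: -0.0001
gripper_force: 0.0
```

```bash
python3 - <<'E'
from st import *
im,_=st(); d=bot.grab_frame('side')[1]; W=world('side',d)
p=bot.observe()['position']; a=bot.camera_params('side'); c=a['camera_from_world']@np.array([p[0],p[1],.05,1]); u,v=int(a['fx']*c[0]/c[2]+a['cx']),int(a['fy']*c[1]/c[2]+a['cy'])
for k in range(v-15,v+16,3): print(k,np.round(W[k,u]*1e3).astype(int).tolist(),im[k,u].tolist(),end='|')
E
```

```text
TCP rail [ -0.9 228.7  23.3] F_rail x,y,z [ 0.8 -0.1  0.2] flag z mm 100.49 151 bumper y 191.7 126
cam n 312 range [ -2.3 170.4] biggest gap [60.8 73. ]
329 [457, 253, 119] [37, 31, 31]|332 [458, 252, 109] [35, 30, 36]|335 [457, 254, 103] [38, 33, 35]|338 [462, 249, 87] [35, 35, 32]|341 [462, 249, 79] [33, 31, 30]|344 [465, 246, 66] [105, 104, 101]|347 [466, 246, 57] [104, 101, 102]|350 [464, 248, 51] [107, 105, 104]|353 [465, 248, 41] [105, 104, 102]|356 [476, 236, 13] [94, 91, 95]|359 [471, 242, 13] [102, 99, 101]|
```

Request:
servo_tool([
  [-1,-0.008,-0.001,0.003,0,0,0],
  [-1,-0.006,0,0,0,0,0],
  [-1,-0.006,0,0,0,0,0],
  [-1,-0.008,0,0,0,0,0],
  [-1,-0.008,0,0,0,0,0],
  [-1,-0.008,0,0,0,0,0],
  [-1,-0.008,0,0,0,0,0],
  [-1,-0.008,0,0,0,0,0],
])

```text
time_s: 19.55
position: [0.4805, 0.1771, 0.0207]
tcp_rot: [[-0.15, 0.989, 0.0], [0.989, 0.15, 0.0], [0.0, 0.0, -1.0]]
contact_force: [-0.5, 2.0, -0.1]
gripper_width: 0.0
gripper_force: 1.0
```

```bash
python3 st.py
```

```text
t 19.55 p [480.5 177.1  20.7] yaw 98.64 tilt [ 1.e-04  1.e-04 -1.e+00] d_tool mm [-102.8 -501.6   20.7] rz -0.16 j6 0.06 F [-0.5  2.  -0.1] M [ 0.34  0.04 -0.01] w 0.0 gf 1.0
TCP rail [ -1.8 168.2  20.7] F_rail x,y,z [-0.2  2.1 -0.1] flag z mm 100.96 153 bumper y None 0
cam n 315 range [-44.2 128.8] biggest gap [18.8 30.9]
```

Request:
servo_tool([
  [-1,-0.008,0,0,0,0,0],
  [-1,-0.008,0,0,0,0,0],
  [-1,-0.008,0,0,0,0,0],
  [-1,-0.008,0,0,0,0,0],
  [-1,-0.008,0,0,0,0,0],
  [-1,-0.008,0,0,0,0,0],
  [-1,-0.008,0,0,0,0,0],
  [-1,-0.008,0,0,0,0,0],
  [-1,-0.008,0,0,0,0,0],
  [-1,-0.008,0,0,0,0,0],
  [-1,-0.008,0,0,0,0,0],
  [-1,-0.005,0,0,0,0,0],
])

```text
time_s: 21.15
position: [0.4944, 0.0864, 0.0208]
tcp_rot: [[-0.149, 0.989, -0.0], [0.989, 0.149, 0.003], [0.003, 0.0, -1.0]]
contact_force: [0.8, 8.6, 0.3]
gripper_width: -0.0001
gripper_force: 4.3
```

```bash
python3 st.py
```

```text
t 21.15 p [494.4  86.4  20.8] yaw 98.59 tilt [ 3.1e-03  3.0e-04 -1.0e+00] d_tool mm [ -11.6 -501.7   20.6] rz -0.21 j6 -0.13 F [0.8 8.6 0.3] M [ 1.37 -0.12  0.03] w -0.0001 gf 4.3
TCP rail [-2.  76.5 20.8] F_rail x,y,z [2.1 8.4 0.3] flag z mm 101.71 156 bumper y None 0
cam n 194 range [-59.6  37. ] biggest gap [-16.8 -15.2]
```

Request:
servo_tool([
  [-1,-0.003,0,0,0,0,0],
  [-1,-0.003,0,0,0,0,0],
  [-1,-0.003,0,0,0,0,0],
  [-1,0,0,0,0,0,0],
])

```text
time_s: 21.75
position: [0.4958, 0.0767, 0.0207]
tcp_rot: [[-0.151, 0.989, 0.0], [0.989, 0.151, -0.0], [-0.0, 0.0, -1.0]]
contact_force: [0.4, 2.5, -0.1]
gripper_width: -0.0002
gripper_force: 1.2
```

```bash
python3 st.py
```

```text
t 21.75 p [495.8  76.7  20.7] yaw 98.66 tilt [-1.e-04  3.e-04 -1.e+00] d_tool mm [  -1.2 -501.7   20.6] rz -0.14 j6 -0.15 F [ 0.4  2.5 -0.1] M [ 0.45 -0.16  0.05] w -0.0002 gf 1.2
TCP rail [-2.  66.7 20.7] F_rail x,y,z [ 0.8  2.4 -0.1] flag z mm 103.47 157 bumper y None 0
cam n 188 range [-66.9  27.8] biggest gap [5.2 6.8]
```

Request:
servo_tool([
  [-1,-0.003,0,0,0,0,0],
  [-1,-0.003,0,0,0,0,0],
  [-1,-0.003,0,0,0,0,0],
  [-1,-0.003,0,0,0,0,0],
  [-1,0,0,0,0,0,0],
])

```text
time_s: 22.48
position: [0.4973, 0.0641, 0.0206]
tcp_rot: [[-0.151, 0.989, -0.001], [0.989, 0.151, -0.002], [-0.001, -0.001, -1.0]]
contact_force: [0.3, 1.0, 0.4]
gripper_width: 0.0
gripper_force: 0.0
```

```bash
python3 st.py
```

```text
t 22.48 p [497.3  64.1  20.6] yaw 98.66 tilt [-0.0014 -0.001  -1.    ] d_tool mm [  11.5 -501.2   21. ] rz -0.14 j6 -0.17 F [0.3 1.  0.4] M [ 0.04  0.03 -0.01] w 0.0 gf 0.0
TCP rail [-2.5 54.1 20.6] F_rail x,y,z [0.4 1.  0.4] flag z mm 104.73 158 bumper y None 0
cam n 174 range [-155.1   15.5] biggest gap [-148.2  -66.8]
```

Request:
servo_tool([
  [-1,-0.002,0,0,0,0,0],
  [-1,-0.002,0,0,0,0,0],
  [-1,0,0,0,0,0,0],
])

```text
time_s: 22.95
position: [0.4978, 0.0606, 0.0204]
tcp_rot: [[-0.15, 0.989, -0.001], [0.989, 0.15, -0.001], [-0.001, -0.001, -1.0]]
contact_force: [-1.4, 1.0, 0.5]
gripper_width: 0.0002
gripper_force: 0.5
```

```bash
python3 st.py
```

```text
t 22.95 p [497.8  60.6  20.4] yaw 98.66 tilt [-7.e-04 -8.e-04 -1.e+00] d_tool mm [  15.1 -501.3   20.8] rz -0.14 j6 -0.18 F [-1.4  1.   0.5] M [ 0.14  0.15 -0.01] w 0.0002 gf 0.5
TCP rail [-2.5 50.4 20.4] F_rail x,y,z [-1.3  1.2  0.5] flag z mm 104.5 158 bumper y None 0
cam n 175 range [-160.1   10.7] biggest gap [-149.5  -66.8]
```

Request:
servo_tool([
  [-1,-0.002,0,0,0,0,0],
  [-1,-0.002,0,0,0,0,0],
  [-1,0,0,0,0,0,0],
])

```text
time_s: 23.42
position: [0.4987, 0.0566, 0.0206]
tcp_rot: [[-0.15, 0.989, -0.0], [0.989, 0.15, -0.001], [-0.001, -0.0, -1.0]]
contact_force: [0.1, 1.1, -0.4]
gripper_width: 0.0002
gripper_force: 0.7
```

```bash
python3 st.py
```

```text
t 23.43 p [498.7  56.6  20.6] yaw 98.65 tilt [-7.e-04 -2.e-04 -1.e+00] d_tool mm [  19.1 -501.5   20.7] rz -0.15 j6 -0.19 F [ 0.1  1.1 -0.4] M [ 0.24  0.14 -0.02] w 0.0002 gf 0.7
TCP rail [-2.2 46.4 20.6] F_rail x,y,z [ 0.2  1.  -0.4] flag z mm 104.63 158 bumper y None 0
cam n 175 range [-164.2    7.8] biggest gap [-149.3  -66.9]
```

Request:
servo_tool([
  [-1,-0.002,0,0,0,0,0],
  [-1,-0.002,0,0,0,0,0],
  [-1,0,0,0,0,0,0],
])

```text
time_s: 23.9
position: [0.4995, 0.0525, 0.0208]
tcp_rot: [[-0.15, 0.989, 0.0], [0.989, 0.15, -0.001], [-0.001, 0.0, -1.0]]
contact_force: [0.5, -0.2, 0.2]
gripper_width: -0.0002
gripper_force: 0.1
```

```bash
python3 st.py
```

```text
t 23.9 p [499.5  52.5  20.8] yaw 98.66 tilt [-1.2e-03  2.0e-04 -1.0e+00] d_tool mm [  23.3 -501.7   20.6] rz -0.14 j6 -0.19 F [ 0.5 -0.2  0.2] M [ 0.02  0.01 -0.05] w -0.0002 gf 0.1
TCP rail [-2.1 42.2 20.8] F_rail x,y,z [ 0.5 -0.2  0.2] flag z mm 104.5 158 bumper y None 0
cam n 172 range [-167.7    3.2] biggest gap [-149.6  -66.9]
```

Request:
servo_tool([
  [-1,-0.002,0,0,0,0,0],
  [-1,-0.001,0,0,0,0,0],
  [-1,0,0,0,0,0,0],
])

```text
time_s: 24.38
position: [0.5001, 0.0498, 0.0209]
tcp_rot: [[-0.15, 0.989, 0.001], [0.989, 0.15, -0.0], [-0.001, 0.001, -1.0]]
contact_force: [1.1, 0.7, 0.7]
gripper_width: -0.0003
gripper_force: 0.5
```

```bash
python3 st.py
```

```text
t 24.38 p [500.1  49.8  20.9] yaw 98.65 tilt [-6.e-04  6.e-04 -1.e+00] d_tool mm [  26.  -501.9   20.6] rz -0.15 j6 -0.2 F [1.1 0.7 0.7] M [ 0.19 -0.11  0.02] w -0.0003 gf 0.5
TCP rail [-1.9 39.5 20.9] F_rail x,y,z [1.2 0.6 0.7] flag z mm 105.11 158 bumper y None 0
cam n 178 range [-170.3    0.7] biggest gap [-149.4  -69.3]
```

Request:
servo_tool([
  [-1,-0.002,0,0,0,0,0],
  [-1,-0.002,0,0,0,0,0],
  [-1,0,0,0,0,0,0],
])

```text
time_s: 24.85
position: [0.5005, 0.0457, 0.0207]
tcp_rot: [[-0.15, 0.989, 0.0], [0.989, 0.15, -0.001], [-0.001, 0.0, -1.0]]
contact_force: [1.3, 1.2, 0.3]
gripper_width: -0.0001
gripper_force: 0.6
```

```bash
python3 st.py
```

```text
t 24.85 p [500.5  45.7  20.7] yaw 98.65 tilt [-8.e-04  1.e-04 -1.e+00] d_tool mm [  30.1 -501.7   20.6] rz -0.15 j6 -0.21 F [1.3 1.2 0.3] M [ 0.17 -0.04  0.02] w -0.0001 gf 0.6
TCP rail [-2.1 35.4 20.7] F_rail x,y,z [1.4 1.  0.3] flag z mm 104.88 159 bumper y None 0
cam n 170 range [-175.2   -4.1] biggest gap [-149.4  -66.8]
```

Request:
servo_tool([
  [-1,-0.002,0,0,0,0,0],
  [-1,-0.001,0,0,0,0,0],
  [-1,0,0,0,0,0,0],
])

```text
time_s: 25.32
position: [0.5008, 0.0428, 0.0206]
tcp_rot: [[-0.15, 0.989, -0.0], [0.989, 0.15, -0.001], [-0.001, -0.0, -1.0]]
contact_force: [-0.5, 0.7, 1.1]
gripper_width: 0.0002
gripper_force: 0.5
```

```bash
python3 st.py
```

```text
t 25.32 p [500.8  42.8  20.6] yaw 98.65 tilt [-6.e-04 -3.e-04 -1.e+00] d_tool mm [  33.  -501.5   20.7] rz -0.15 j6 -0.21 F [-0.5  0.7  1.1] M [ 0.17 -0.02  0.05] w 0.0002 gf 0.5
TCP rail [-2.3 32.5 20.6] F_rail x,y,z [-0.4  0.8  1.1] flag z mm 104.83 158 bumper y None 0
cam n 169 range [-177.6   -7. ] biggest gap [-147.1  -66.9]
```

Request:
servo_tool([
  [-1,-0.002,0,0,0,0,0],
  [-1,-0.001,0,0,0,0,0],
  [-1,0,0,0,0,0,0],
])

```text
time_s: 25.8
position: [0.5012, 0.0397, 0.0206]
tcp_rot: [[-0.15, 0.989, -0.0], [0.989, 0.15, -0.001], [-0.001, -0.0, -1.0]]
contact_force: [-0.4, 0.0, 0.3]
gripper_width: 0.0
gripper_force: 0.3
```

```bash
python3 st.py
```

```text
t 25.8 p [501.2  39.7  20.6] yaw 98.65 tilt [-9.e-04 -2.e-04 -1.e+00] d_tool mm [  36.2 -501.5   20.7] rz -0.15 j6 -0.22 F [-0.4  0.   0.3] M [ 0.05  0.08 -0.  ] w 0.0 gf 0.3
TCP rail [-2.3 29.3 20.6] F_rail x,y,z [-0.4  0.1  0.3] flag z mm 104.75 158 bumper y None 0
cam n 175 range [-180.2   -9.2] biggest gap [-147.  -69.]
```

Request:
servo_tool([
  [-1,-0.002,0,0,0,0,0],
  [-1,-0.001,0,0,0,0,0],
  [-1,0,0,0,0,0,0],
])

```text
time_s: 26.28
position: [0.5018, 0.0369, 0.0207]
tcp_rot: [[-0.15, 0.989, 0.0], [0.989, 0.15, -0.0], [-0.0, 0.0, -1.0]]
contact_force: [0.2, -0.1, -0.3]
gripper_width: -0.0001
gripper_force: 0.0
```

```bash
python3 st.py
```

```text
t 26.27 p [501.8  36.9  20.7] yaw 98.64 tilt [-5.e-04  1.e-04 -1.e+00] d_tool mm [  38.9 -501.7   20.7] rz -0.16 j6 -0.22 F [ 0.2 -0.1 -0.3] M [0.   0.01 0.01] w -0.0001 gf 0.0
TCP rail [-2.2 26.4 20.7] F_rail x,y,z [ 0.1 -0.1 -0.3] flag z mm 101.04 157 bumper y 4.0 1
cam n 174 range [-187.5  -16.5] biggest gap [-146.9  -66.9]
```

The flag fell from 104.8 to 101.0 mm, and the carrier jumped about 7 mm ahead of the finger. The detent has dropped into the notch, at rail y ≈ −118, within the allowed range. Backing off and verifying.

Request:
servo_tool([
  [-1,0.015,0,0,0,0,0],
  [-1,0.03,0,0,0,0,0],
  [-1,0.02,0,-0.03,0,0,0],
  [-1,0,0,-0.04,0,0,0],
  [-1,0,0,-0.05,0,0,0],
  [-1,0.03,0,-0.05,0,0,0],
  [-1,0.05,0,0,0,0,0],
  [-1,0.05,0,0,0,0,0],
  [-1,0,0,0,0,0,0],
  [-1,0,0,0,0,0,0],
])

```text
time_s: 27.62
position: [0.4719, 0.2304, 0.1904]
tcp_rot: [[-0.151, 0.988, -0.0], [0.988, 0.151, -0.0], [-0.0, -0.001, -1.0]]
contact_force: [-0.5, -0.3, -0.2]
gripper_width: -0.0
gripper_force: 0.0
```

```bash
python3 - <<'E'
from st import *
a,b=st()
cv2.imwrite('pics/s5.png',np.hstack([cv2.resize(a[150:400,160:420],(416,400)),cv2.resize(b[160:360,130:480],None,fx=1.09,fy=2)]))
E
```

```text
TCP rail [ -2.1 222.2 190.4] F_rail x,y,z [-0.5 -0.2 -0.2] flag z mm 101.19 156 bumper y 5.3 132
cam n 170 range [-187.5  -16.8] biggest gap [-146.9  -66.9]
```

View pics/s5.png

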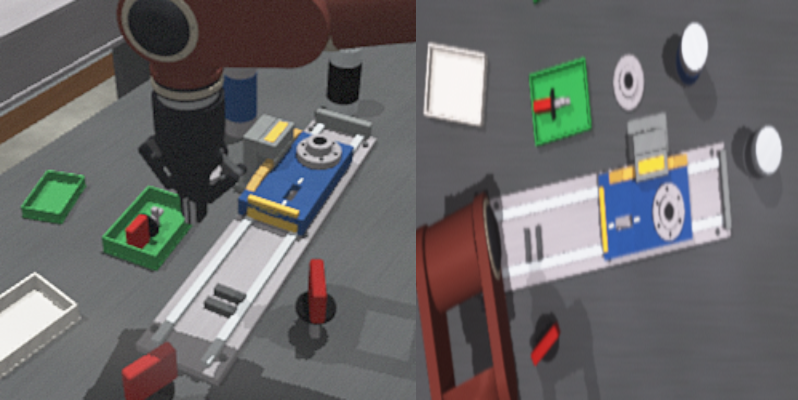

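The final view shows the carrier under the hood (right crop (640,215)) with the flag down. The knob lies in the large green tray (560,102), and the cans and spare flange are where they were. The arm touches nothing.

```bash
python3 -c "
from rig import bot; print(bot.finish_job())"
```

```text
the job is handed in; nothing more can be done
None
```

I've handed the job in at about 28 s: the knob came free and lies in the large green tray, and the carrier sits under the hood with the flag down at 101 mm. My first push went over the bumper and moved the carrier about 22 mm via the flange. I didn't push-test the detent.

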